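# Check the scooter tyre with the pencil gauge

### The arm

A 7-joint arm with a two-finger parallel gripper is mounted at the origin on the work surface. World frame = base frame: x ahead of the robot, y to its left, z up, the work surface at z = 0. Lengths are in mm, angles in degrees, forces in N, time in s.
With the tool pointing down it reaches from about 400 to 900 mm from the base axis. Payload 5.6 kg.
Tool frame: the origin (TCP) lies on the centre line of the jaws, within the pads' length; the fingertips stand 8 mm ahead of it and the grasp point (between the pads) lies 11 mm behind it; y points along the fingers, z is the direction in which the jaws open and shut, and the axes are right-handed (so a half turn about y gives the same grasp; the last joint's range is limited). The gripper opens to 92 mm and grips with 3 to 60 N. Pads are 20 mm wide; open, the fingers measure 128 mm over their backs; the gripper's body (75 mm by 189 mm) begins 69 mm behind the grasp point.
Start: joints at [-79.527, 26.786, -0.665, 91.828, 0.344, 61.387, -3.226], TCP at [145.569, 633.498, 190.892] pointing down, gripper open.
Joint ranges: [-144.91, 144.91], [-17.63, 115.5], [-89.93, 88.59], [15.96, 139.68], [-74.01, 254.01], [8.47, 105.57], [-167.45, 167.45]. Speed limits (degrees/s): [147.25, 147.25, 180, 180, 180, 180, 180].

### API

Orientations are given as a 3x3 rotation matrix whose columns are the frame's x, y, z axes.
In Python, from bench import * gives the robot as it stands.
- The arm moves only by the shell command python3 -m inch 'ROWS'. ROWS is a JSON object of lists of equal length, an entry for each row: "gripper": the finger opening in mm, from 0 to 91.9; "xyz": the shift along the world's x, y, z in mm, a list of three; "turn": the turn about the world's z in rad. A call has 1 to 20 rows; each row shifts and turns the commanded pose from where the row before left it; what a row does not reach is not made up. A row lasts 1/8 s, in which the tool goes at most 62.5 mm and 10.7 degrees, less where a joint would pass 70% of its speed; a pose out of reach is approached as far as the arm can. A call is refused whole if a number of a shift passes 62.5 or a number of a turn 0.188, either way. A call with a gripper value outside its range is refused whole. The fingers move at their own pace and stop on an object; the grip force is fixed at half the most. Time passes only in rows, so rows that do not move let the fingers close. It gives the time, the measured TCP pose, the force and the opening at its end, in the units of the state.
- get_obs(): the state, without advancing time (a new reading comes with each control period).
- capture(name): name is "side" or "top"; returns a dict with "image" (384x512x3 uint8, red, green, blue), "range_z" (384x512 float32, mm along the optical axis (not along the pixel's ray), 0 where there is no reading), "vfov" (degrees; the focal length in pixels is half the picture's height over the tangent of half this angle, whatever the lens; pixels are square), "cx", "cy" (the principal point, pixels), "k1" (the pictures are not rectified: a ray, as slopes to the right and down, at radius r is drawn at 1 + k1 r^2 times it, then the intrinsics apply), "view" (4x4, takes a point from world to camera coordinates). Camera axes: x right, y down, z forward; pixel columns grow to the right and rows downward; lengths in mm; the calibration is good to about 2 mm. A picture is of the moment at which its call begins.
- finish_job(): hands the job in, once; it reports no verdict.
The state is a dict: "time": time; "joint_positions": joint angles; "joint_velocities": joint speeds; "joint_torque": joint torques, N m; "eef_pos": TCP position; "orientation": TCP orientation; "contact_force": force on the tool from outside, world axes, zero at the start; "torque": the same for the moment, N m; "width": finger opening in mm.
Only numpy, scipy, OpenCV 4.12 (cv2) and the standard library are available. Lean on these libraries where they do the work, as an engineer would, in place of code of your own. Each camera call takes 0.05 s, during which the arm holds its last target. There are 200 camera calls.

### The job

Check the pressure of the spare scooter wheel: take the tyre gauge out of the wooden tray by its head, press the head squarely and firmly onto the wheel's valve stem, but not so hard that the stem could bend, and hold it there for about a second until the rod has come out and stopped. Then lift it straight off and lay the gauge back flat in the tray, foot and collar on the tray floor, with the rod still out so that it can be read. Leave the wheel where it lies and do not disturb the other things.

Things in the scene. Friction and masses are not known exactly. Their poses are not given: they have to be found in the camera images.
- gauge: Steel and aluminium tyre gauge, 0.17 kg. Origin: centre of the head's round foot (24 mm across), z up, x along the barrel. The head is 54 mm tall: from 19 to 51 mm above the foot an 18 x 18 mm square block, flats facing +-x and +-y (grip it across y), over a round flange 27 mm wide at 15 to 19 mm. The barrel leaves the head towards +x, 13 mm thick, axis 16 mm above the foot.
- chuck (a point): Mouth of the gauge's head, centre of its foot: a funnel 17 mm across narrows within 4.5 mm to a 10 mm bore. Inside, a probe begins 5 mm above the foot and opens the valve (5 to 8 N, by the tyre's unknown pressure); a springy rubber seal begins at 9 mm (9 N per mm, 3 mm of give). 12 to 20 N on the stem, upright and held for half a second, seals well; over 25 N bends the stem.
- gauge_tail (a point): Point under the outer end of the gauge's black rubber collar (32 mm across, 12 mm long), 108 mm along the barrel from the gauge's origin and level with the underside of the foot: the gauge lies level on foot and collar. The rod comes out of the collar's end face.
- rod (a joint): White measuring rod of the gauge, 5 mm square: how far it stands out beyond its rest (0 when in, at most 0.030 m). On a proper seal the tyre's pressure drives it out 6 to 25 mm within a moment; friction (0.7 N) keeps it there when the gauge is taken off.
- wheel: Spare scooter wheel lying flat: black tyre 200 mm across and 48 mm high, aluminium rim, hub 44 mm high, about 1.4 kg, loose on the shelf. Origin: centre of its underside, z up; x points from the centre to the valve stem.
- valve (a point): Where the axis of the bare brass valve stem (8 mm thick, upright) crosses the rim face, 56 mm from the wheel's centre, 30 mm above the shelf. The stem floats in its slot in the rim, so its tip may be at any height from 62 to 78 mm above the shelf (14 to 30 mm above the tyre's side): it must be felt for. It resists being pushed further in.
- tray: Shallow birch tray, 230 (x) x 190 (y) x 18 mm high, walls and floor 5 mm thick, fixed. Origin: centre of its underside. The gauge lies in its middle with the barrel roughly along the tray's x; inside, the inner floor is 5 mm above the origin.
- dust_cap: Black valve dust cap, 13 mm across and 13 mm high, in a corner of the tray. Origin: centre of its underside. Leave it.
- spanner: Flat steel spanner, 120 mm long, along one side of the tray. Leave it.
- chips: Stack of green plastic poker chips, 39 mm across, 36 mm high, between wheel and tray. Origin: centre of its underside. Leave it.
- pawn_a: Yellow plastic pawn, 25 mm across, 46 mm high, between robot and chips. Origin: centre of its underside. Leave it.
- pawn_b: The other yellow pawn, same shape, at the back. Leave it.
- bowl: Stainless steel bowl, 140 mm across, 55 mm high, at the back. Leave it.
- dice_cup: Black dice cup, upside down, 76 mm across, 95 mm high, at the left side. Leave it.
Things that resemble listed ones, but are neither listed nor needed, are in the scene too. Leave any green look-alike of the wheel alone.

How it is judged:
By the outcome, as a careful person would: the job done as asked, in the order asked, and still so for the second after the job is handed in, with the robot touching nothing.
It also fails if it takes over 61 s, if anything falls off the work surface, if the arm or the gripper's body presses on something with over 40 N, if the wrist force passes 120 N, or if a joint passes its speed limit or range.

## Working session

There is one attempt and no reset: what is moved stays moved. The work goes in short steps, Python scripts to look and compute and a shell command to move; the robot and the scene stay as the last step left them, time stands still between calls to the robot, and variables do not carry over. Pictures are saved under pics/ and viewed, about 8 in all and at most 12, crops included, and the job is handed in when it is done.

```bash
ls; mkdir -p pics; cat > h.py <<'E'
import numpy as np, cv2
from bench import *
def save(c,n,box=None,s=1):
    im=c["image"][:,:,::-1]
    if box: im=im[box[1]:box[3],box[0]:box[2]]
    cv2.imwrite(n,cv2.resize(im,None,fx=s,fy=s,interpolation=cv2.INTER_CUBIC))
def intr(c):
    f=c["image"].shape[0]/2/np.tan(np.radians(c["vfov"])/2); return f
def slopes(c,px):
    px=np.atleast_2d(np.array(px,float)); f=intr(c)
    d=(px-[c["cx"],c["cy"]])/f; u=d.copy()
    for _ in range(30): u=d/(1+c["k1"]*(u**2).sum(1,keepdims=True))
    return u
def plane(c,px,z):
    u=slopes(c,px); V=np.array(c["view"]); R=V[:3,:3]; o=-R.T@V[:3,3]
    d=np.c_[u,np.ones(len(u))]@R
    return o+d*((z-o[2])/d[:,2])[:,None]
def pts(c,px):
    px=np.atleast_2d(px); u=slopes(c,px); V=np.array(c["view"]); R=V[:3,:3]; o=-R.T@V[:3,3]
    z=c["range_z"][px[:,1].astype(int),px[:,0].astype(int)]
    return o+(np.c_[u,np.ones(len(u))]*z[:,None])@R
E
python3 - <<'E'
from h import *
for n in("top","side"):
    c=capture(n); np.savez(n+"0.npz",**c); save(c,f"pics/{n}0.png",s=1.5)
    V=np.array(c["view"]); print(n,c["vfov"],c["cx"],c["cy"],c["k1"],-V[:3,:3].T@V[:3,3])
o=get_obs(); print({k:np.round(v,3).tolist() for k,v in o.items()})
E
```

```text
pics
top 43.276490431653194 261.1738661457504 187.93456829640536 -0.12550811517367244 [ 351.82807953   81.49173917 1484.73991021]
side 46.938302738024845 248.39495975705645 189.89957535137972 0.053044181675333486 [390.65040094 887.790005   732.4219704 ]
{'time': 0.1, 'joint_positions': [-79.528, 26.83, -0.664, 91.876, 0.344, 61.387, -3.225], 'joint_velocities': [0.029, -0.083, 0.095, -0.05, 0.056, 0.033, -0.068], 'joint_torque': [0.001, -52.164, -0.013, -24.436, -0.057, 0.014, 0.0], 'eef_pos': [145.454, 632.927, 190.045], 'orientation': [[0.975, -0.0, 0.224], [-0.224, -0.002, 0.975], [0.0, -1.0, -0.002]], 'contact_force': [0.388, 0.321, 0.175], 'torque': [-0.047, -0.002, 0.046], 'width': 91.784}
```

View pics/top0.png

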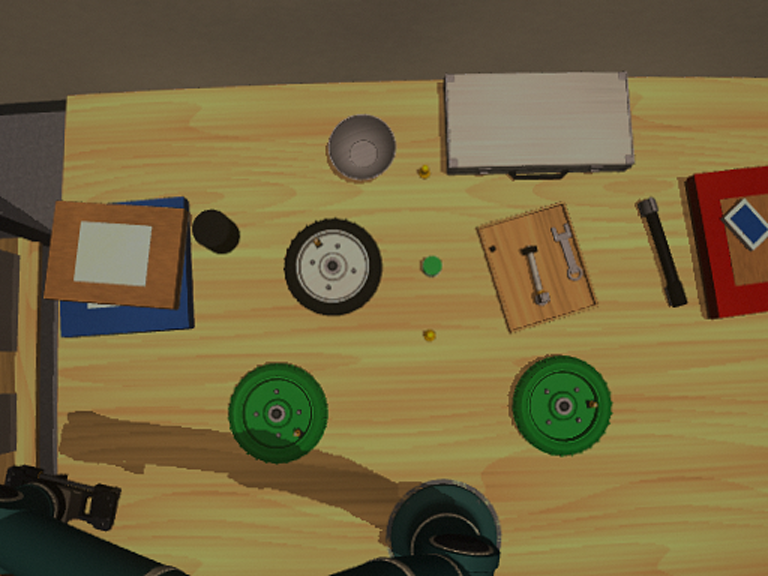

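View pics/side0.png

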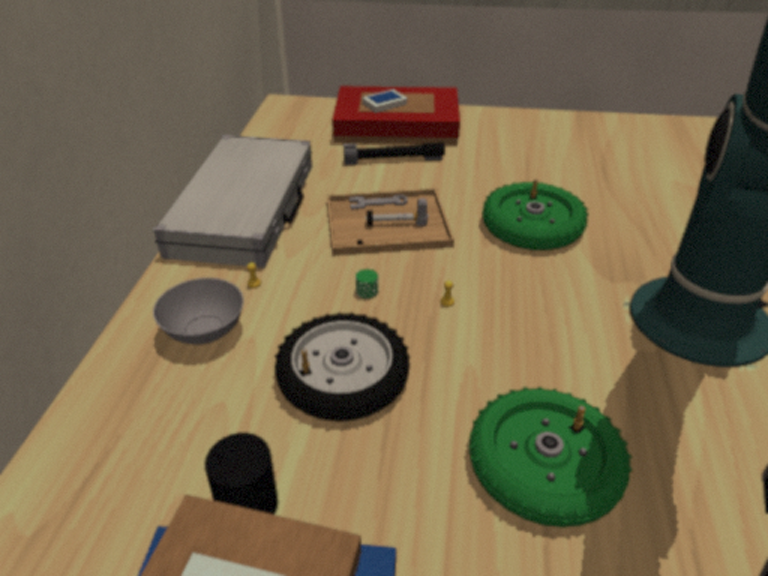

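Top view, at 1.5x: the gauge head is near (541,297) and its collar near (530,247). The wheel's centre is near (333,266), with the stem near (318,243). In the side view the head is at (421,212) and the stem at (305,363). I'll crop in closer on these.

```bash
python3 - <<'E'
from h import *
t=dict(np.load("top0.npz")); s=dict(np.load("side0.npz"))
a=cv2.resize(t["image"][130:225,310:405],(400,400),interpolation=cv2.INTER_CUBIC)
b=cv2.resize(t["image"][140:215,185:260],(400,400),interpolation=cv2.INTER_CUBIC)
d=cv2.resize(s["image"][120:170,210:310],(400,200),interpolation=cv2.INTER_CUBIC)
e=cv2.resize(s["image"][200:280,175:285],(400,291),interpolation=cv2.INTER_CUBIC)
e=e[:200]
im=np.vstack([np.hstack([a,b]),np.hstack([d,e])])
cv2.imwrite("pics/crop1.png",im[:,:,::-1])
# wheel: tyre dark top disc
hsv=cv2.cvtColor(t["image"],cv2.COLOR_RGB2HSV)
m=np.zeros(hsv.shape[:2],np.uint8); m[140:215,185:260]=(hsv[140:215,185:260,2]<60)*255
cs,_=cv2.findContours(m,cv2.RETR_EXTERNAL,cv2.CHAIN_APPROX_NONE); k=max(cs,key=cv2.contourArea)
(x,y),(A,B),an=cv2.fitEllipse(cv2.convexHull(k)); print("tyre",x,y,A,B, plane(t,[[x,y]],40))
for n,p,z in [("head",(541/1.5,297/1.5),59),("collar",(530/1.5,247/1.5),37),("tip",(318/1.5,243/1.5),70)]:
    print(n,plane(t,[p],z)); print(pts(t,[(int(p[0]),int(p[1]))]))
print("side tip",plane(s,[(305/1.5,352/1.5)],70))
E
```

```text
tyre 221.40089416503906 177.618896484375 64.36750793457031 64.826416015625 [[549.75655379 207.70038514  40.        ]]
head [[ 475.37363641 -206.05930802   59.        ]]
[[ 475.89514327 -205.14237541   53.60860548]]
collar [[ 579.42907966 -193.03162353   37.        ]]
[[ 586.5814617  -198.16279753    4.9832289 ]]
tip [[593.15255804 232.31985785  70.        ]]
[[596.20809235 234.22957084  52.08724467]]
side tip [[594.96630116 238.0842929   70.        ]]
```

View pics/crop1.png

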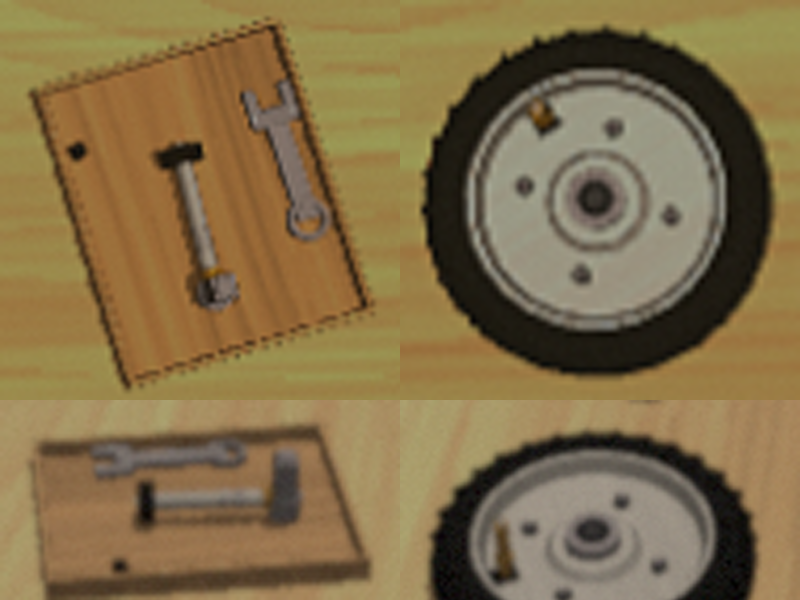

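Crop (top halves from the top view, bottom halves from the side view): head top at (217,290), collar at (180,155), stem tip at (539,105) and its base at (548,127). In the side halves, head top (287,455), collar (147,503), stem tip (500,523). Next I'll triangulate these across the two views.

```bash
cat >> h.py <<'E'
def ray(c,p):
    V=np.array(c["view"]); R=V[:3,:3]; o=-R.T@V[:3,3]; u=slopes(c,[p])[0]
    d=np.r_[u,1]@R; return o,d/np.linalg.norm(d)
def tri(t,p,s,q):
    A=np.zeros((3,3)); b=np.zeros(3); rs=[ray(t,p),ray(s,q)]
    for o,d in rs: M=np.eye(3)-np.outer(d,d); A+=M; b+=M@o
    X=np.linalg.solve(A,b); return X,[np.linalg.norm((np.eye(3)-np.outer(d,d))@(X-o)) for o,d in rs]
def proj(c,X):
    X=np.atleast_2d(X); V=np.array(c["view"]); P=X@V[:3,:3].T+V[:3,3]; u=P[:,:2]/P[:,2:]
    return u*(1+c["k1"]*(u**2).sum(1,keepdims=True))*intr(c)+[c["cx"],c["cy"]]
E
python3 - <<'E'
from h import *
t=dict(np.load("top0.npz")); s=dict(np.load("side0.npz"))
a=lambda u,v:((u+.5)/4.21+309.5,(v+.5)/4.21+129.5)
b=lambda u,v:((u-400+.5)/5.333+184.5,(v+.5)/5.333+139.5)
d=lambda u,v:((u+.5)/4+209.5,(v-400+.5)/4+119.5)
e=lambda u,v:((u-400+.5)/3.636+174.5,(v-400+.5)/3.636+199.5)
np.set_printoptions(precision=1,suppress=True)
print("headtop",tri(t,a(219,289),s,d(287,455)))
print("collar",tri(t,a(180,155),s,d(147,503)))
print("tip",tri(t,b(539,105),s,e(500,523)))
print("base",tri(t,b(547,127),s,e(503,575)), plane(t,[b(547,127)],32))
print("wheel top",plane(t,[b(596,198)],44))
# barrel axis by low-saturation mask in top view, plane z=21
hsv=cv2.cvtColor(t["image"],cv2.COLOR_RGB2HSV)
m=np.zeros(hsv.shape[:2],np.uint8); m[168:194,348:364]=((hsv[168:194,348:364,1]<70)&(hsv[168:194,348:364,2]>90))
P=np.argwhere(m)[:,::-1]; W=plane(t,P,21)
vx,vy,x0,y0=cv2.fitLine(W[:,:2].astype(np.float32),cv2.DIST_HUBER,0,.01,.01).ravel()
print(len(P),"dir",np.degrees(np.arctan2(vy,vx)),x0,y0, W.min(0),W.max(0))
# depth clouds
h=pts(t,np.argwhere((t["range_z"]>0))[:,::-1]); 
q=h[(abs(h[:,0]-475)<30)&(abs(h[:,1]+205)<30)&(h[:,2]>45)]; print("head cloud",len(q),q.mean(0),q.min(0),q.max(0))
q=h[(abs(h[:,0]-595)<25)&(abs(h[:,1]-235)<25)&(h[:,2]>50)]; print("stem cloud",len(q),q)
E
```

```text
headtop (array([ 473.3, -208.7,   59.9]), [np.float64(1.16003917338085), np.float64(1.1600391733807605)])
collar (array([ 574.4, -193.1,   19.9]), [np.float64(2.261921316429252), np.float64(2.2619213164292)])
tip (array([599.6, 235.9,  71.1]), [np.float64(1.5954759199513802), np.float64(1.595475919951159)])
base (array([597.6, 236.6,  27.9]), [np.float64(1.6057768464890698), np.float64(1.605776846488959)]) [[595.3 235.9  32. ]]
wheel top [[551.9 207.5  44. ]]
79 dir 11.249191 533.13855 -202.98048 [ 497.1 -213.    21. ] [ 571.5 -191.1   21. ]
head cloud 42 [ 476.4 -211.8   56.5] [ 467.2 -223.1   45.4] [ 484.9 -203.2   64.1]
stem cloud 15 [[615.5 255.4  50.2]
 [601.6 240.6  74.7]
 [600.3 236.9  81.5]
 [602.5 235.3  68.6]
 [605.3 234.1  52.1]
 [598.2 237.5  76.3]
 [598.3 234.6  75.4]
 [599.6 232.5  67.3]
 [596.5 238.3  69.1]
 [597.1 235.8  65.3]
 [597.2 232.9  63.8]
 [599.4 231.3  50.8]
 [596.4 240.3  52. ]
 [596.3 237.2  52.2]
 [596.2 234.2  52.1]]
```

Results:
- **Head:** about (475,-212), top at 59 mm as expected. Barrel direction about 10.5°.
- **Stem:** about (598.5,236), 56 mm from the wheel's centre, as given.

I'll move above the head and turn +0.41 rad.

```bash
python3 -m inch '{"gripper":[50,50,50,50,50,50,50,50,50,50,50,50,50,50,50,50,50,50,50,50],"xyz":[[0,0,50],[45,-29,0],[45,-29,0],[45,-29,0],[45,-29,0],[45,-29,0],[45,-29,0],[45,-29,0],[45,-29,0],[-2.5,-55,0],[-2.5,-55,0],[-2.5,-55,0],[-2.5,-55,0],[-2.5,-55,0],[-2.5,-55,0],[-2.5,-55,0],[-2.5,-55,0],[-2.5,-55,0],[-2.5,-55,0],[-2.5,-55,0]],"turn":[0,0,0,0,0,0,0,0,0,0.04,0.04,0.04,0.04,0.04,0.04,0.04,0.04,0.04,0.04,0.04]}'
```

```text
time: 2.6
eef_pos: [477.6, -205.0, 240.8]
orientation: [[0.977, 0.0, -0.214], [0.214, 0.0, 0.977], [0.0, -1.0, 0.0]]
contact_force: [1.0, 0.9, -0.6]
width: 50.5
```

```bash
python3 -m inch '{"gripper":[50,50,50,50,50],"xyz":[[-2.5,-6,-40],[0,0,-40],[0,0,-40],[0,0,0],[0,0,0]],"turn":[-0.03,0,0,0,0]}'
python3 - <<'E'
from h import *
t=capture("top"); s=capture("side"); o=get_obs(); print(np.round(o["eef_pos"],1),o["contact_force"])
print(proj(t,o["eef_pos"]),proj(s,o["eef_pos"]))
im=np.hstack([cv2.resize(t["image"][140:220,320:400],(400,400),interpolation=3),cv2.resize(s["image"][90:170,220:300],(400,400),interpolation=3)])
cv2.imwrite("pics/pre.png",im[:,:,::-1])
E
```

```text
time: 3.22
eef_pos: [476.3, -209.9, 122.0]
orientation: [[0.983, 0.001, -0.183], [0.183, -0.0, 0.983], [0.001, -1.0, -0.001]]
contact_force: [-0.1, 0.1, 0.8]
width: 50.0
[ 476.8 -209.9  122.6] [-0.58544963  0.33197358  0.31604474]
[[366.37396065 195.3941196 ]] [[280.61273883 113.671985  ]]
```

View pics/pre.png

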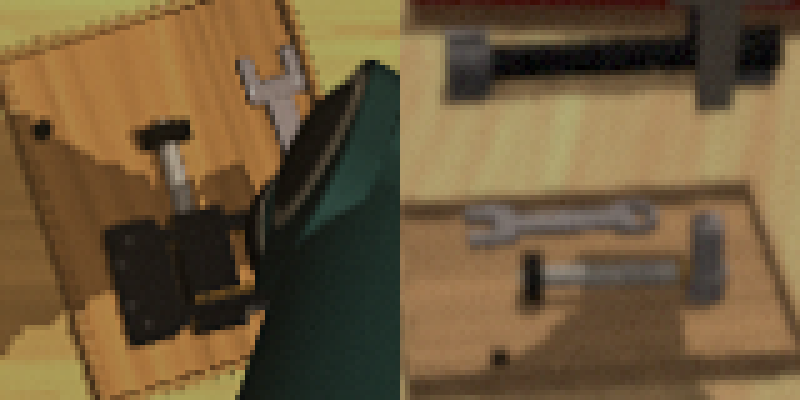

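Left, top view: the gripper straddles the head, with the barrel running up to the collar at (163,130). Right, side view: the near finger is at x=716, just above the head at x=708. Before descending I'll check the head's column by projection.

```bash
python3 - <<'E'
from h import *
s=dict(np.load("side0.npz"))
for x in (472,475,478): print(x,proj(s,[[x,-211,59],[x,-211,5]]))
m=s["image"][130:152,272:292].astype(int); hsv=cv2.cvtColor(s["image"],cv2.COLOR_RGB2HSV)
for r in range(131,152,2): print(r,hsv[r,272:292,1])
E
```

```text
472 [[281.47570315 133.22633592]
 [280.75765507 148.91880146]]
475 [[280.43850141 133.14961198]
 [279.74784089 148.83934131]]
478 [[279.40196356 133.07290266]
 [278.7386564  148.75990659]]
131 [116 120 125 121 127 125 122 122 114 107 111 117 118 121 127 126 121 126
 124 126]
133 [117 123 126 124 123 121  98  61  39  37  39  60  95 116 122 123 125 125
 130 125]
135 [126 123 128 123 127 124  93  36  24  27  26  42  72 113 123 122 119 127
 124 132]
137 [123 128 127 119 122 119  98  44  31  39  34  30  80 114 126 121 124 127
 128 128]
139 [123 124 127 123 127 120  92  35  29  30  20  45  92 120 123 127 126 125
 127 127]
141 [109 109 112 129 133 136 100  39  22  24  29  47  94 117 121 120 127 127
 127 129]
143 [ 43  43  49  78 135 151 114  46  24  28  29  33  49  80 111 125 125 125
 121 127]
145 [ 42  41  54  76 129 144  71  21  23  18  28  33  58 102 115 130 125 124
 127 127]
147 [112 114 114 119 125  99  58  38  33  29  30  36  83 116 123 121 122 125
 127 125]
149 [121 124 128 121 120  99  53  40  50  42  39  75 104 123 121 128 124 130
 135 122]
151 [125 121 119 125 117 123 117 122 111 115 114 119 123 121 125 124 123 122
 127 129]
```

```bash
python3 -m inch '{"gripper":[50,50,50,50,50,50],"xyz":[[-2,-1,-30],[0,0,-25],[0,0,-20],[0,0,-11.5],[0,0,0],[0,0,0]],"turn":[0,0,0,0,0,0]}'; python3 -m inch '{"gripper":[15,10,10,10,10,10],"xyz":[[0,0,0],[0,0,0],[0,0,0],[0,0,0],[0,0,0],[0,0,0]],"turn":[0,0,0,0,0,0]}'
```

```text
time: 4.08
eef_pos: [474.4, -210.8, 35.4]
orientation: [[0.983, 0.002, -0.183], [0.183, -0.0, 0.983], [0.002, -1.0, -0.001]]
contact_force: [0.6, -0.1, 0.6]
width: 49.7
time: 4.82
eef_pos: [473.5, -210.5, 34.4]
orientation: [[0.983, -0.0, -0.183], [0.183, 0.0, 0.983], [-0.0, -1.0, 0.0]]
contact_force: [-0.5, -0.6, 0.1]
width: 9.9
```

The width of 9.9 means the fingers closed on nothing 18 mm wide, so I'll look.

```bash
python3 - <<'E'
from h import *
t=capture("top"); s=capture("side"); o=get_obs(); print(np.round(o["eef_pos"],1),o["contact_force"],o["width"])
im=np.hstack([cv2.resize(t["image"][140:220,320:400],(400,400),interpolation=3),cv2.resize(s["image"][100:160,230:290],(400,400),interpolation=3)])
cv2.imwrite("pics/grip.png",im[:,:,::-1]); np.savez("side1.npz",**s)
E
```

```text
[ 473.5 -210.5   34.3] [ 0.45133641 -0.25235042  0.73513694] 10.048405128108081
```

View pics/grip.png

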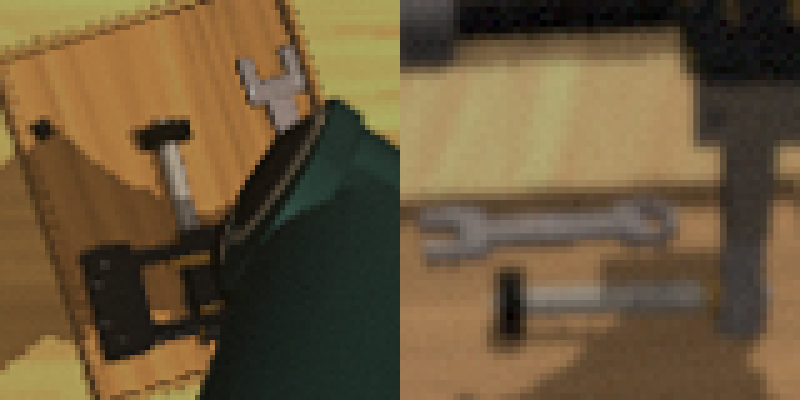

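```bash
python3 - <<'E'
from h import *
np.set_printoptions(linewidth=200,precision=0,suppress=True)
s=dict(np.load("side1.npz")); s0=dict(np.load("side0.npz"))
for c in (s0,s):
  for r in range(117,154,3):
    p=[(x,r) for x in range(276,292,2)]; P=pts(c,p); print(r,P[:,1].round(),P[:,2].round(), P[:,0].round())
  print()
E
```

```text
117 [-405. -404. -404. -407. -412. -413. -414. -411.] [ 1.  2.  2.  1. -1. -1. -1.  1.] [507. 500. 494. 487. 481. 474. 468. 461.]
120 [-384. -382. -379. -385. -395. -388. -389. -391.] [ 1.  3.  5.  2. -3.  2.  2.  1.] [505. 498. 491. 485. 479. 472. 466. 459.]
123 [-364. -366. -367. -365. -366. -369.  888. -374.] [  2.   1.   1.   3.   3.   2. 732.   0.] [503. 496. 490. 483. 477. 471. 391. 458.]
126 [-314. -317. -315. -320.  888. -324. -325. -319.] [ 21.  19.  21.  19. 732.  17.  17.  21.] [498. 492. 485. 479. 391. 467. 461. 454.]
129 [-316.  888. -315. -318. -325. -327. -322. -310.] [  9. 732.  10.   9.   5.   5.   8.  16.] [498. 391. 485. 479. 473. 467. 460. 453.]
132 [-299. -302. -219. -218. -305. -307. -305. -314.] [ 8.  7. 58. 59.  7.  6.  8.  3.] [496. 490. 477. 471. 471. 465. 459. 453.]
135 [-281. -212. -206. -205. -205. -289. -290. -289.] [ 8. 51. 56. 57. 57.  6.  6.  7.] [494. 482. 476. 470. 464. 464. 457. 451.]
138 [-267. -210. -202. -207. -207. -269. -271. -272.] [ 6. 43. 48. 45. 46.  8.  7.  7.] [492. 481. 475. 470. 464. 462. 456. 450.]
141 [-213. -208. -207. -206. -204. -
[... 1612 characters left out ...]
 6. 10.] [492. 482. 475. 469. 464. 462. 456. 450.]
141 [-210. -209. -207. -202. -209. -258. -258. -255.] [32. 33. 35. 39. 35.  4.  5.  7.] [487. 481. 475. 469. 463. 461. 455. 448.]
144 [-201. -211. -204. -204. -208. -241. -240. -239.] [27. 21. 26. 27. 25.  4.  6.  7.] [486. 481. 474. 469. 463. 459. 453. 447.]
147 [-220. -201. -206. -201. -203. -221. -223. -220.] [ 4. 18. 15. 19. 18.  6.  6.  8.] [487. 480. 474. 468. 462. 457. 452. 446.]
150 [-204.  888. -205. -200. -200. -207. -206. -207.] [  5. 732.   5.   9.   9.   5.   7.   7.] [485. 391. 474. 467. 462. 456. 450. 444.]
153 [-186. -189. -188. -190. -187. -188. -192. -192.] [6. 5. 6. 5. 8. 7. 6. 6.] [483. 478. 472. 466. 460. 455. 449. 443.]
```

The fingers' visible ends sit at z≈60, just above the head, although the reported TCP is 34. The gripper body also appears about 32 mm higher than it should. I'll open, rise a little and measure this offset.

```bash
python3 -m inch '{"gripper":[50,50,50,50,50],"xyz":[[0,0,40],[0,0,0],[0,0,0],[0,0,0],[0,0,0]],"turn":[0,0,0,0,0]}'; python3 - <<'E'
from h import *
np.set_printoptions(linewidth=200,precision=0,suppress=True)
s=capture("side"); t=capture("top"); np.savez("side2.npz",**s); np.savez("top2.npz",**t); o=get_obs(); print(np.round(o["eef_pos"],1),o["width"])
for r in range(100,146):
    P=pts(s,[(x,r) for x in range(278,288,2)]); print(r,P[:,1],P[:,2],P[:,0])
q=o["eef_pos"]; print(proj(s,[q+[-.183*40,.98*40,-8],q+[-.183*40,.98*40,24]]))
E
```

```text
time: 5.55
eef_pos: [473.0, -210.4, 73.7]
orientation: [[0.983, -0.001, -0.183], [0.183, 0.0, 0.983], [-0.001, -1.0, 0.001]]
contact_force: [-1.4, 0.1, 1.1]
width: 49.8
[ 473. -210.   74.] 50.134892483668224
100 [-113. -116. -119. -117. -121.] [214. 213. 212. 213. 211.] [477. 473. 468. 463. 458.]
101 [-118. -124. -123. -124. -127.] [209. 206. 207. 207. 205.] [478. 473. 468. 463. 458.]
102 [-125. -125. -123. -125. -125.] [203. 203. 204. 203. 204.] [478. 473. 468. 463. 458.]
103 [-121. -123. -123. -125. -122.] [202. 201. 201. 201. 202.] [478. 473. 468. 463. 458.]
104 [-125. -121. -123. -126. -123.] [197. 199. 199. 198. 199.] [478. 472. 468. 463. 457.]
105 [-123. -120. -127. -124. -127.] [195. 197. 194. 195. 194.] [478. 472. 468. 462. 458.]
106 [-119. -119. -125. -121. -128.] [194. 195. 192. 194. 191.] [477. 472. 467. 462. 458.]
107 [-121. -122. -125. -126. -125.] [191. 190. 189. 189. 190.] [477. 472. 467. 462. 457.]
108 [-119. -123. -166. -170. -174.] [189. 187. 164. 162. 161.] [477. 472. 470. 465. 460.]
109 [-236. -172. -169. -170. -168.] [123. 158. 160. 160. 161.] [487. 476. 470. 465
[... 2469 characters left out ...]
211. -205. -202. -203. -271.] [42. 47. 49. 48.  7.] [481. 475. 469. 464. 462.]
139 [-208. -203. -206. -204. -264.] [40. 44. 43. 44.  7.] [481. 475. 469. 463. 461.]
140 [-212. -206. -203. -206. -266.] [35. 39. 42. 40.  2.] [481. 475. 469. 463. 461.]
141 [-210. -201. -203. -206. -254.] [33. 39. 38. 37.  7.] [481. 475. 469. 463. 460.]
142 [-205. -206. -205. -205. -248.] [32. 32. 33. 34.  7.] [481. 475. 469. 463. 460.]
143 [-207. -205. -202. -210. -241.] [28. 29. 32. 27.  8.] [481. 475. 469. 463. 459.]
144 [-206. -203. -204. -207. -241.] [25. 27. 27. 25.  4.] [480. 474. 468. 463. 459.]
145 [-202. -199. -202. -206. -235.] [24. 26. 25. 23.  5.] [480. 474. 468. 463. 459.]
[[282. 139.]
 [283. 129.]]
```

The tips end at z≈98.5 with a reported TCP of 73.7, where 65.7 would be expected. The real tool is therefore about 33 mm higher than reported, while x and y agree. I want the tips at about 28, so I'll descend 70 and check.

```bash
python3 -m inch '{"gripper":[50,50,50,50,50,50],"xyz":[[0,-1,-25],[0,0,-20],[0,0,-13],[0,0,-6],[0,0,-5],[0,0,0]],"turn":[0,0,0,0,0,0]}'; python3 - <<'E'
from h import *
np.set_printoptions(linewidth=200,precision=0,suppress=True)
s=capture("side"); o=get_obs(); print(np.round(o["eef_pos"],1),o["contact_force"])
for r in range(134,156):
    P=pts(s,[(x,r) for x in range(280,288,2)]); print(r,P[:,1],P[:,2],P[:,0])
E
```

```text
time: 6.4
eef_pos: [473.6, -211.6, 5.4]
orientation: [[0.983, 0.0, -0.183], [0.183, 0.0, 0.983], [0.0, -1.0, 0.0]]
contact_force: [-0.5, -0.6, 0.3]
width: 50.1
[ 474. -212.    6.] [ 1. -0.  0.]
134 [-170. -173. -173. -174.] [82. 80. 81. 80.] [473. 468. 462. 457.]
135 [-168. -168. -173. -176.] [79. 80. 77. 76.] [473. 467. 462. 457.]
136 [-167. -169. -172. -173.] [77. 76. 75. 75.] [473. 467. 462. 456.]
137 [-172. -172. -171. -176.] [71. 71. 72. 69.] [473. 467. 462. 456.]
138 [-167. -169. -171. -175.] [70. 69. 69. 67.] [472. 467. 461. 456.]
139 [-173. -171. -172. -177.] [63. 65. 65. 62.] [473. 467. 461. 456.]
140 [-169. -171. -174. -260.] [62. 62. 60.  6.] [472. 467. 461. 461.]
141 [-173. -170. -170. -257.] [56. 59. 59.  4.] [472. 466. 461. 461.]
142 [-171. -171. -175. -253.] [54. 55. 53.  4.] [472. 466. 461. 460.]
143 [-168. -175. -173. -246.] [53. 49. 51.  4.] [472. 467. 461. 460.]
144 [-174. -176. -177. -238.] [46. 45. 45.  6.] [472. 467. 461. 459.]
145 [-172. -172. -176. -228.] [44. 44. 42.  9.] [472. 466. 461. 458.]
146 [-176. -175. -177. -224.] [38. 39. 38.  8.] [472. 466. 461. 458.]
147 [-173. -174. -177. -220.] [36. 36. 35.  7.] [472. 466. 460. 457.]
148 [-201. -206. -209. -216.] [15. 12. 10.  7.] [474. 468. 462. 457.]
149 [-203. -206. -213. -212.] [10.  9.  4.  6.] [474. 468. 463. 457.]
150 [-204. -202. -202. -205.] [5. 7. 8. 6.] [474. 468. 462. 456.]
151 [-200. -202. -193. -201.] [ 5.  4. 10.  6.] [473. 467. 461. 456.]
152 [-192. -192. -194. -194.] [6. 8. 6. 7.] [472. 467. 461. 455.]
153 [-189. -188. -192.  888.] [  5.   7.   4. 732.] [472. 466. 461. 391.]
154 [-181. -184. -185. -184.] [7. 5. 5. 7.] [471. 466. 460. 454.]
155 [-176. -180.  888. -182.] [  7.   5. 732.   5.] [471. 465. 391. 454.]
```

The tips are at about 34. I'll go 4 mm lower and close.

```bash
python3 -m inch '{"gripper":[50,50,10,5,5,5,5,5,5],"xyz":[[0,0,-4],[0,0,0],[0,0,0],[0,0,0],[0,0,0],[0,0,0],[0,0,0],[0,0,0],[0,0,0]],"turn":[0,0,0,0,0,0,0,0,0]}'
```

```text
time: 7.58
eef_pos: [473.6, -211.7, 1.5]
orientation: [[0.983, 0.0, -0.183], [0.183, -0.0, 0.983], [0.0, -1.0, -0.0]]
contact_force: [-0.8, -1.1, 0.9]
width: 18.1
```

The width is 18.1, so the block is gripped. I'll lift, then carry it to above the valve with the barrel turned towards about -45°, clear of the bowl.

```bash
python3 -m inch '{"gripper":[5,5,5,5,5,5,5],"xyz":[[0,0,5],[0,0,20],[0,0,25],[0,0,25],[0,0,25],[0,0,20],[0,0,0]],"turn":[0,0,0,0,0,0,0]}'; python3 -m inch '{"gripper":[5,5,5,5,5,5,5,5,5,5,5,5,5,5,5],"xyz":[[5,18,0],[10,36,0],[10,36,0],[10,36,0],[10,36,0],[10,36,0],[10,36,0],[10,36,0],[10,36,0],[10,36,0],[10,36,0],[10,36,0],[5,18,0],[3,12,0],[0,0,0]],"turn":[-0.04,-0.08,-0.08,-0.08,-0.08,-0.08,-0.08,-0.08,-0.08,-0.08,-0.08,-0.08,-0.04,0,0]}'
```

```text
time: 8.45
eef_pos: [474.3, -211.5, 122.5]
orientation: [[0.983, 0.003, -0.183], [0.183, -0.0, 0.983], [0.002, -1.0, -0.001]]
contact_force: [0.6, -0.4, -1.8]
width: 18.2
time: 10.32
eef_pos: [595.9, 232.9, 120.3]
orientation: [[0.715, -0.001, 0.699], [-0.699, -0.001, 0.715], [-0.0, -1.0, -0.002]]
contact_force: [-0.1, -0.3, -1.6]
width: 17.3
```

```bash
python3 - <<'E'
from h import *
t=capture("top"); s=capture("side"); o=get_obs(); print(np.round(o["eef_pos"],1),o["contact_force"],o["torque"],o["width"])
np.savez("side3.npz",**s); np.savez("top3.npz",**t)
im=np.hstack([cv2.resize(t["image"][135:215,185:265],(400,400),interpolation=3),cv2.resize(s["image"][180:280,160:260],(400,400),interpolation=3)])
cv2.imwrite("pics/over.png",im[:,:,::-1])
E
```

```text
[596.3 231.1 121. ] [ 0.02419415 -0.10788442 -1.52464646] [-0.00963491  0.01112525 -0.02549444] 17.83849289712232
```

View pics/over.png

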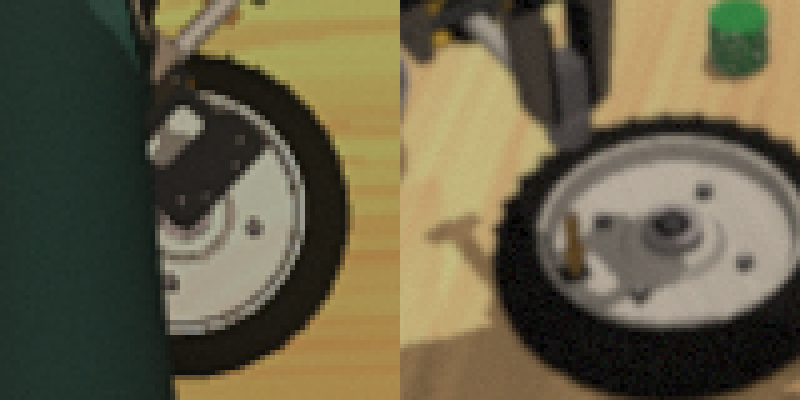

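Side view on the right: the head is held between the fingers with its foot near (572,145), directly above the stem tip at (571,215). The barrel sticks out behind and looks level. The arm hides the stem in the top view. I'll refine with the side view.

```bash
python3 - <<'E'
from h import *
np.set_printoptions(linewidth=220,precision=1,suppress=True)
s=dict(np.load("side3.npz")); s0=dict(np.load("side0.npz"))
print("proj foot",proj(s,[[596,232,124],[596,232,124+54]]),"tip",proj(s,[[598.5,236,70]]))
hsv=cv2.cvtColor(s["image"],cv2.COLOR_RGB2HSV)
for r in range(200,220,2): print(r,s["image"][r,194:214].mean(1).round().astype(int))
for r in range(200,219,3): P=pts(s,[(x,r) for x in range(197,210,2)]); print(r,P[:,0],P[:,1],P[:,2])
# stem mask column by row (orig + now)
for c in (s0,s):
  h=cv2.cvtColor(c["image"],cv2.COLOR_RGB2HSV)[228:250,196:210]; m=(h[:,:,1]>90)&(h[:,:,0]<30)&(h[:,:,2]>50)
  print([(228+i,round(196+np.flatnonzero(w).mean(),1),w.sum()) for i,w in enumerate(m) if w.any()])
E
```

```text
proj foot [[201.7 213.8]
 [199.6 193.5]] tip [[201.9 233.8]]
200 [ 56  54  52  40  32  48  58  66  63  66  64  61  54  29  28  43  53  64 103 146]
202 [ 57  57  54  47  30  39  58  66  66  62  67  61  57  26  24  43  56  69 109 148]
204 [ 57  56  57  47  27  39  58  67  61  66  64  66  59  35  26  48  72 103 139 152]
206 [ 55  58  56  47  29  34  54  63  66  65  62  64  59  52  63 100 130 151 156 157]
208 [ 56  55  55  49  35  27  46  62  66  67  73  75  77  93 127 150 157 158 155 156]
210 [103  74  61  54  39  35  55  70  76  77  76  71  72  93 129 150 148 147 138 122]
212 [155 139 103  71  60  64  64  71  73  68  68  65  62  64  67  64  59  58  53  38]
214 [162 157 135  91  68  70  69  69  68  69  65  59  58  47  27  27  22  26  31  22]
216 [164 164 159 135 104  79  69  63  65  63  57  46  33  25  26  29  35  42  59  73]
218 [153 134 121 110  87  51  29  32  26  30  25  21  32  54  73 100 119 127 126 130]
200 [597.7 595.1 592.  589.1 585.5 582.7 578.7] [248.  243.4 240.3 236.3 234.5 230.  229.6] [174.2 170.7 168.5 165.5 164.4 161.  161.2]
203 [598.5 595.  592.3 589.4 586.1 583.3 57
[... 1198 characters left out ...]
45, np.float64(203.5), np.int64(4)), (246, np.float64(203.5), np.int64(4)), (247, np.float64(204.0), np.int64(3)), (248, np.float64(203.5), np.int64(2))]
[(235, np.float64(202.0), np.int64(3)), (236, np.float64(202.5), np.int64(2)), (237, np.float64(202.5), np.int64(2)), (238, np.float64(202.5), np.int64(2)), (239, np.float64(203.0), np.int64(3)), (240, np.float64(203.0), np.int64(3)), (241, np.float64(203.5), np.int64(4)), (242, np.float64(203.5), np.int64(4)), (243, np.float64(203.0), np.int64(5)), (244, np.float64(203.0), np.int64(5)), (245, np.float64(203.5), np.int64(4)), (246, np.float64(203.5), np.int64(4)), (247, np.float64(203.5), np.int64(4)), (248, np.float64(203.5), np.int64(2))]
```

The foot is at about (597,231) and the stem at (598.5,236). I'll shift (+2,+4.5) and go down to foot z≈82.

```bash
python3 -m inch '{"gripper":[5,5,5,5,5,5],"xyz":[[2,4.5,-14],[0,0,-14],[0,0,-10],[0,0,-4],[0,0,0],[0,0,0]],"turn":[0,0,0,0,0,0]}'; python3 - <<'E'
from h import *
s=capture("side"); o=get_obs(); print(np.round(o["eef_pos"],1),o["contact_force"])
im=cv2.resize(s["image"][195:265,165:235],(560,560),interpolation=3); cv2.imwrite("pics/over2.png",im[:,:,::-1])
E
```

```text
time: 11.18
eef_pos: [598.9, 237.1, 79.8]
orientation: [[0.714, 0.001, 0.7], [-0.7, 0.0, 0.714], [0.0, -1.0, 0.001]]
contact_force: [-0.3, 1.0, -1.2]
width: 18.0
[598.9 237.1  79.9] [-0.10733344  0.03620204 -1.40430691]
```

View pics/over2.png

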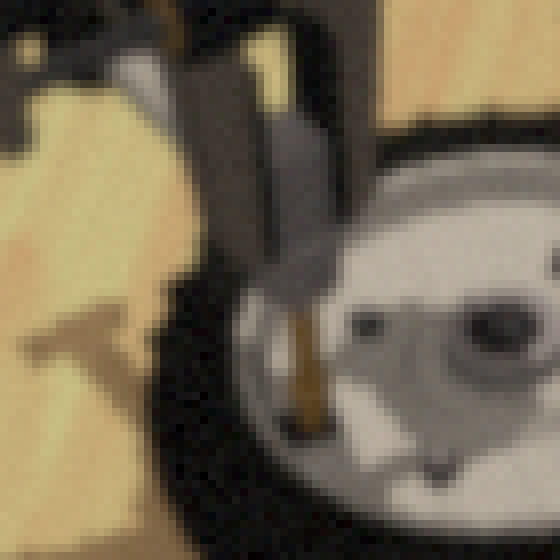

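The foot at (301,290) is centred directly above the stem at (302,310). Now I'll feel downwards.

```bash
for i in 1; do python3 -m inch '{"gripper":[5,5,5,5,5],"xyz":[[0,0,-2],[0,0,-2],[0,0,-2],[0,0,0],[0,0,0]],"turn":[0,0,0,0,0]}'; done; python3 -m inch '{"gripper":[5,5,5],"xyz":[[0,0,-1.5],[0,0,-1.5],[0,0,0]],"turn":[0,0,0]}'
```

```text
time: 11.85
eef_pos: [598.6, 237.0, 73.4]
orientation: [[0.714, 0.0, 0.7], [-0.7, -0.0, 0.714], [0.0, -1.0, 0.0]]
contact_force: [0.7, 0.4, -2.0]
width: 18.0
time: 12.22
eef_pos: [598.4, 236.9, 70.2]
orientation: [[0.714, -0.0, 0.7], [-0.7, -0.0, 0.714], [-0.0, -1.0, -0.0]]
contact_force: [0.1, 1.5, -1.9]
width: 17.4
```

```bash
python3 -m inch '{"gripper":[5,5,5],"xyz":[[0,0,-1.5],[0,0,-1.5],[0,0,0]],"turn":[0,0,0]}';python3 -m inch '{"gripper":[5,5],"xyz":[[0,0,-1.5],[0,0,0]],"turn":[0,0]}'
```

```text
time: 12.6
eef_pos: [598.4, 237.0, 67.2]
orientation: [[0.714, -0.0, 0.7], [-0.7, -0.0, 0.714], [-0.0, -1.0, -0.0]]
contact_force: [0.3, -0.8, -2.7]
width: 17.8
time: 12.85
eef_pos: [598.4, 237.0, 65.8]
orientation: [[0.714, -0.0, 0.7], [-0.7, -0.0, 0.714], [-0.0, -1.0, -0.0]]
contact_force: [0.2, 0.8, -1.1]
width: 17.9
```

```bash
python3 -m inch '{"gripper":[5,5],"xyz":[[0,0,-1.5],[0,0,0]],"turn":[0,0]}';python3 -m inch '{"gripper":[5,5],"xyz":[[0,0,-1],[0,0,0]],"turn":[0,0]}'
```

```text
time: 13.1
eef_pos: [598.6, 237.1, 64.3]
orientation: [[0.714, 0.0, 0.7], [-0.7, 0.0, 0.714], [-0.0, -1.0, 0.0]]
contact_force: [-0.3, 0.8, -2.3]
width: 17.7
time: 13.35
eef_pos: [598.7, 237.2, 63.8]
orientation: [[0.714, 0.0, 0.7], [-0.7, 0.0, 0.714], [-0.0, -1.0, 0.0]]
contact_force: [-1.8, -0.0, 2.2]
width: 18.0
```

```bash
python3 -m inch '{"gripper":[5,5],"xyz":[[0,0,-1],[0,0,0]],"turn":[0,0]}'
```

```text
time: 13.6
eef_pos: [598.7, 237.2, 62.7]
orientation: [[0.714, 0.0, 0.7], [-0.7, 0.0, 0.714], [-0.0, -1.0, 0.001]]
contact_force: [-1.4, 0.1, 4.8]
width: 17.6
```

Contact started at eef z≈64, with about 6.6 N net. That matches the probe at a stem tip of 71–72, so I'll continue slowly.

```bash
python3 -m inch '{"gripper":[5,5],"xyz":[[0,0,-1],[0,0,0]],"turn":[0,0]}'
```

```text
time: 13.85
eef_pos: [598.6, 237.2, 61.7]
orientation: [[0.714, 0.0, 0.7], [-0.7, 0.0, 0.714], [-0.0, -1.0, 0.0]]
contact_force: [-2.6, -0.2, 4.5]
width: 18.0
```

```bash
python3 -m inch '{"gripper":[5,5],"xyz":[[0,0,-1],[0,0,0]],"turn":[0,0]}'
```

```text
time: 14.1
eef_pos: [598.6, 237.3, 60.7]
orientation: [[0.714, 0.0, 0.7], [-0.7, 0.0, 0.714], [-0.0, -1.0, 0.0]]
contact_force: [-3.0, -0.3, 5.1]
width: 18.0
```

```bash
python3 -m inch '{"gripper":[5,5],"xyz":[[0,0,-0.6],[0,0,0]],"turn":[0,0]}'
```

```text
time: 14.35
eef_pos: [598.6, 237.3, 60.2]
orientation: [[0.714, 0.0, 0.7], [-0.7, 0.001, 0.714], [-0.0, -1.0, 0.001]]
contact_force: [-2.5, -0.4, 6.1]
width: 17.7
```

A sideways force of -3 N has built up in x, so I'll ease it by 0.6 mm while going on down.

```bash
python3 -m inch '{"gripper":[5,5],"xyz":[[-0.6,0,-0.4],[0,0,0]],"turn":[0,0]}'
```

```text
time: 14.6
eef_pos: [598.6, 237.3, 60.0]
orientation: [[0.714, 0.001, 0.7], [-0.7, 0.001, 0.714], [0.0, -1.0, 0.001]]
contact_force: [-2.4, 1.2, 7.4]
width: 17.7
```

```bash
python3 -m inch '{"gripper":[5,5],"xyz":[[-0.3,0,-0.4],[0,0,0]],"turn":[0,0]}'
```

```text
time: 14.85
eef_pos: [598.6, 237.3, 60.0]
orientation: [[0.714, 0.002, 0.7], [-0.7, 0.001, 0.714], [0.001, -1.0, 0.002]]
contact_force: [-1.3, 0.5, 7.6]
width: 18.1
```

```bash
python3 -m inch '{"gripper":[5,5],"xyz":[[-0.2,0,-0.6],[0,0,0]],"turn":[0,0]}'
```

```text
time: 15.1
eef_pos: [598.6, 237.3, 59.7]
orientation: [[0.714, 0.002, 0.7], [-0.7, 0.001, 0.714], [0.001, -1.0, 0.002]]
contact_force: [-1.5, 0.7, 9.1]
width: 17.9
```

```bash
python3 -m inch '{"gripper":[5,5],"xyz":[[0,0,-0.6],[0,0,0]],"turn":[0,0]}'
```

```text
time: 15.35
eef_pos: [598.6, 237.3, 59.4]
orientation: [[0.714, 0.002, 0.7], [-0.7, 0.001, 0.714], [0.001, -1.0, 0.002]]
contact_force: [-3.0, -0.5, 9.8]
width: 18.0
```

```bash
python3 -m inch '{"gripper":[5,5],"xyz":[[0,0,-0.6],[0,0,0]],"turn":[0,0]}'
```

```text
time: 15.6
eef_pos: [598.6, 237.3, 59.2]
orientation: [[0.714, 0.002, 0.7], [-0.7, 0.001, 0.714], [0.001, -1.0, 0.003]]
contact_force: [-3.1, 0.2, 13.6]
width: 17.7
```

```bash
python3 -m inch '{"gripper":[5,5],"xyz":[[0,0,0],[0,0,0]],"turn":[0,0]}'|grep -E 'time|force';python3 -m inch '{"gripper":[5,5],"xyz":[[0,0,0],[0,0,0]],"turn":[0,0]}'|grep -E 'time|force|pos'
```

```text
time: 15.85
contact_force: [-3.2, -0.5, 14.1]
time: 16.1
eef_pos: [598.7, 237.3, 59.2]
contact_force: [-3.0, -0.4, 13.6]
```

Net force is steady at about 15.4 N. I'll hold for longer and look at the rod.

```bash
python3 -m inch '{"gripper":[5,5,5,5,5],"xyz":[[0,0,0],[0,0,0],[0,0,0],[0,0,0],[0,0,0]],"turn":[0,0,0,0,0]}'|grep -E 'time|force'
python3 - <<'E'
from h import *
t=capture("top"); s=capture("side"); o=get_obs(); p=o["eef_pos"]; print(p,o["contact_force"])
e=p+np.array([.714*115,-.7*115,0]); e[2]=80; a=proj(t,e)[0].astype(int); b=proj(s,e)[0].astype(int); print(a,b)
f=lambda c,a,k: cv2.resize(c["image"][a[1]-k:a[1]+k,a[0]-k:a[0]+k],(400,400),interpolation=3)
cv2.imwrite("pics/rod.png",np.hstack([f(t,a,25),f(s,b,35)])[:,:,::-1])
E
```

```text
time: 16.73
contact_force: [-3.3, -0.9, 12.3]
[598.66212433 237.29878969  59.18710163] [-4.63561121 -0.5213399  14.06733193]
[236 131] [174 202]
```

View pics/rod.png

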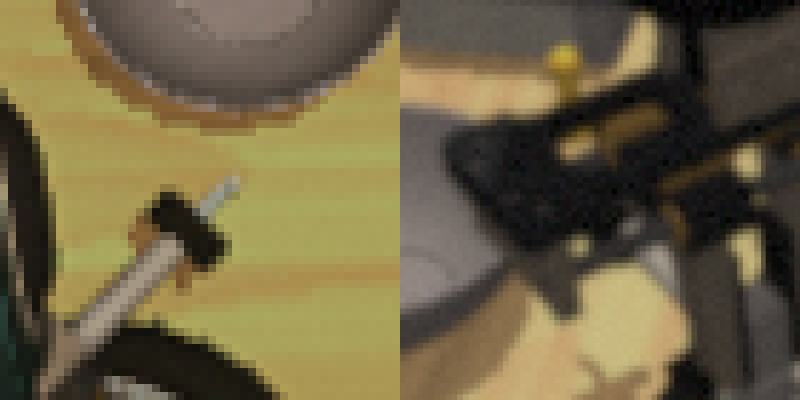

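Left, top view: the white rod stands out of the collar from (205,210) to (238,180), about 16 mm. I'll lift it straight off.

```bash
python3 -m inch '{"gripper":[5,5,5,5,5,5,5,5,5],"xyz":[[0,0,3],[0,0,4],[0,0,5],[0,0,6],[0,0,10],[0,0,15],[0,0,15],[0,0,10],[0,0,0]],"turn":[0,0,0,0,0,0,0,0,0]}';  python3 -m inch '{"gripper":[5,5,5,5,5,5,5,5,5,5,5,5,5,5,5,5],"xyz":[[-5,-18,0],[-10,-36,0],[-10,-36,0],[-10,-36,0],[-10,-36,0],[-10,-36,0],[-10,-36,0],[-10,-36,0],[-10,-36,0],[-10,-36,0],[-10,-36,0],[-10,-36,0],[-5,-20,0],[-3,-14,0],[0,0,0],[0,0,0]],"turn":[0.04,0.08,0.08,0.08,0.08,0.08,0.08,0.08,0.08,0.08,0.08,0.08,0.04,0,0,0]}'
python3 - <<'E'
from h import *
t=capture("top"); s=capture("side"); o=get_obs(); np.savez("side4.npz",**s); np.savez("top4.npz",**t)
im=np.hstack([cv2.resize(t["image"][140:220,320:400],(400,400),interpolation=3),cv2.resize(s["image"][85:155,225:295],(400,400),interpolation=3)])
cv2.imwrite("pics/back.png",im[:,:,::-1])
# wheel moved?
t0=dict(np.load("top0.npz"))
for c in (t0,t):
    hsv=cv2.cvtColor(c["image"],cv2.COLOR_RGB2HSV); m=np.zeros(hsv.shape[:2],np.uint8); m[140:215,185:260]=(hsv[140:215,185:260,2]<60)*255
    k=max(cv2.findContours(m,cv2.RETR_EXTERNAL,cv2.CHAIN_APPROX_NONE)[0],key=cv2.contourArea); print(cv2.fitEllipse(cv2.convexHull(k)))
E
```

```text
time: 17.95
eef_pos: [598.1, 237.3, 126.4]
orientation: [[0.714, 0.002, 0.7], [-0.7, 0.001, 0.714], [0.001, -1.0, 0.002]]
contact_force: [-0.2, 0.2, -2.4]
width: 17.5
time: 19.95
eef_pos: [474.8, -209.9, 125.0]
orientation: [[0.983, -0.0, -0.184], [0.184, 0.001, 0.983], [-0.0, -1.0, 0.001]]
contact_force: [0.6, -0.4, -1.4]
width: 17.6
((221.40089416503906, 177.618896484375), (64.36750793457031, 64.826416015625), 82.90035247802734)
((221.430908203125, 177.7533416748047), (64.01402282714844, 64.72917175292969), 72.29364013671875)
```

View pics/back.png

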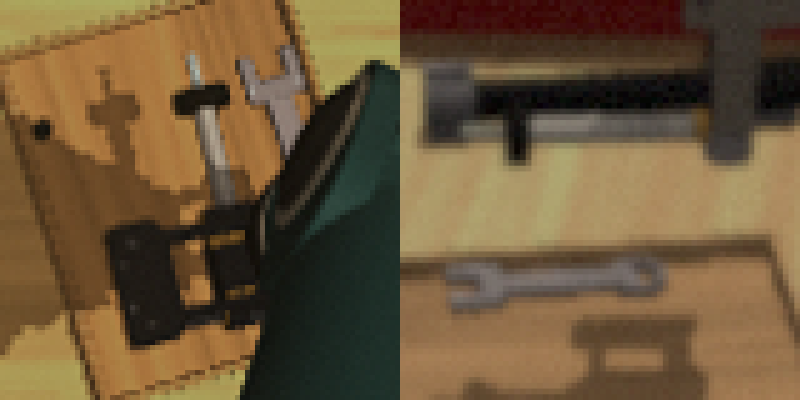

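The wheel hasn't moved. The gauge hangs level, with foot and collar both near row 160 in the side view, and the rod at (193,65) is out. I'll lower it to its old place.

```bash
python3 -m inch '{"gripper":[5,5,5,5,5,5,5,5],"xyz":[[-1,-1.5,-20],[0,0,-25],[0,0,-25],[0,0,-20],[0,0,-15],[0,0,-8],[0,0,-5],[0,0,0]],"turn":[0,0,0,0,0,0,0,0]}';  python3 -m inch '{"gripper":[5,5,5,5],"xyz":[[0,0,-2],[0,0,-1],[0,0,-1],[0,0,0]],"turn":[0,0,0,0]}'
```

```text
time: 21.05
eef_pos: [473.6, -212.5, 7.3]
orientation: [[0.983, 0.0, -0.183], [0.183, 0.0, 0.983], [0.0, -1.0, -0.0]]
contact_force: [-1.1, 0.8, -2.5]
width: 17.6
time: 21.55
eef_pos: [473.5, -212.5, 3.2]
orientation: [[0.983, 0.0, -0.183], [0.183, 0.0, 0.983], [0.0, -1.0, 0.0]]
contact_force: [0.0, -0.3, -2.2]
width: 18.2
```

```bash
python3 -m inch '{"gripper":[5,5],"xyz":[[0,0,-1],[0,0,0]],"turn":[0,0]}'; python3 -m inch '{"gripper":[5,5],"xyz":[[0,0,-0.7],[0,0,0]],"turn":[0,0]}'
```

```text
time: 21.8
eef_pos: [473.4, -212.5, 2.1]
orientation: [[0.983, -0.0, -0.183], [0.183, 0.0, 0.983], [-0.0, -1.0, 0.0]]
contact_force: [0.2, -0.3, -1.4]
width: 17.6
time: 22.05
eef_pos: [473.5, -212.5, 1.5]
orientation: [[0.983, 0.0, -0.183], [0.183, 0.0, 0.983], [0.0, -1.0, 0.0]]
contact_force: [-0.7, -0.2, -1.4]
width: 17.7
```

```bash
python3 -m inch '{"gripper":[5,5],"xyz":[[0,0,-0.6],[0,0,0]],"turn":[0,0]}'; python3 -m inch '{"gripper":[5,5],"xyz":[[0,0,-0.5],[0,0,0]],"turn":[0,0]}'|grep -E "pos|force"
```

```text
time: 22.3
eef_pos: [473.5, -212.6, 1.4]
orientation: [[0.983, 0.0, -0.183], [0.183, 0.0, 0.983], [0.0, -1.0, 0.0]]
contact_force: [-2.2, 0.2, 5.5]
width: 17.8
eef_pos: [473.5, -212.6, 1.4]
contact_force: [-3.5, 1.1, 10.6]
```

It's down on the floor. I'll back off 0.7 mm, open to 40, retreat straight up, then check.

```bash
python3 -m inch '{"gripper":[5,5,24,40,40,40,40,40],"xyz":[[0,0,0.7],[0,0,0],[0,0,0],[0,0,0],[0,0,0],[0,0,0],[0,0,0],[0,0,0]],"turn":[0,0,0,0,0,0,0,0]}'; python3 -m inch '{"gripper":[40,40,40,40,40,40,40,40,40,40,40,40],"xyz":[[0,0,5],[0,0,10],[0,0,20],[0,0,30],[0,0,40],[0,0,50],[0,0,40],[0,50,0],[0,55,0],[0,55,0],[0,55,0],[0,0,0]],"turn":[0,0,0,0,0,0,0,0,0,0,0,0]}'
python3 - <<'E'
from h import *
np.set_printoptions(precision=1,suppress=True)
t=capture("top"); s=capture("side"); np.savez("side5.npz",**s)
a=cv2.resize(t["image"][130:225,310:405],(400,400),interpolation=3); d=cv2.resize(s["image"][115:170,225:280+25],(400,275),interpolation=3)
w=cv2.resize(t["image"][100:225,180:305],(400,400),interpolation=3); v=cv2.resize(s["image"][160:290,120:309],(400,275),interpolation=3)
cv2.imwrite("pics/end.png",np.vstack([np.hstack([a,w]),np.hstack([d,v])])[:590,:,::-1])
E
```

```text
time: 23.55
eef_pos: [473.5, -212.5, 1.1]
orientation: [[0.983, -0.0, -0.183], [0.183, 0.0, 0.983], [-0.0, -1.0, 0.0]]
contact_force: [0.0, 0.5, 0.4]
width: 39.9
time: 25.05
eef_pos: [473.3, 6.8, 196.7]
orientation: [[0.982, 0.001, -0.191], [0.191, 0.001, 0.982], [0.001, -1.0, 0.001]]
contact_force: [-0.3, -0.5, -1.0]
width: 40.2
```

View pics/end.png

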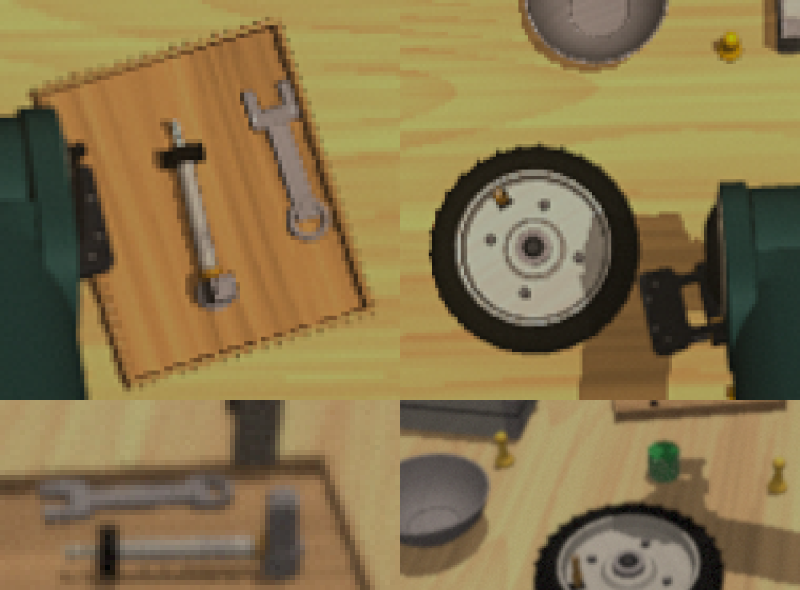

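The gauge lies in its old place, with the head at (217,290), the collar at (180,155) and the rod out to (174,122). In the side view it is level. The spanner, pawns, chips, bowl and wheel look unmoved. I'll hand in.

```bash
python3 -c "
from bench import *
print(finish_job())"
```

```text
the job is handed in; nothing more can be done
None
```

The tyre check is done and handed in at about 25 s of the 61 s allowed. I gripped the gauge by its head and pressed it onto the valve stem. After more than a second there I lifted it straight off and laid it back in the tray with the rod still out.

**Pressing:** the probe touched at a stem tip about 71 mm up, and I built up to a net force of about 14–16 N. That is inside the 12–20 N sealing range and well under 25 N. There was also a sideways force of 3–5 N in x during the hold. I tried to ease it by about 1 mm but it did not go away.

**Last checks:**
- **Gauge:** the final pictures show it lying level at its old spot, with the rod about 16 mm out in the image taken during the hold.
- **Wheel:** its centre in the image had moved by less than 0.2 pixel (about 0.5 mm) once the gauge was off the valve.
- **Other things:** the spanner, chips, pawns and bowl look undisturbed. The arm hid the dust cap in the last top view; it was in place in the view just before I lowered the gauge. I did not check the dice cup again.

**What disagreed:** the reported tool height was about 33 mm lower than the gripper's true height in the side camera. Because of that, the first closing of the fingers shut on nothing just above the head, with no contact felt. I measured the offset and corrected for it.

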